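# Level the desiccant and offer up the housing cover

## Robot

A 7-joint arm with a two-finger parallel gripper is mounted at the origin on the work surface. World frame = base frame: x ahead of the robot, y to its left, z up, the work surface at z = 0. Lengths are in m, angles in rad, forces in N, time in s.
With the tool pointing down it reaches from about 0.35 to 0.9 m from the base axis. Payload 8.1 kg.
Tool frame: the origin (TCP) lies at the centre of the arm's flange, where the gripper is bolted on; the fingertips stand 178 mm ahead of it and the grasp point (between the pads) lies 159 mm ahead of it; z points along the fingers, y is the direction in which the jaws open and shut (so a half turn about z gives the same grasp; the last joint's range is limited). The gripper opens to 92 mm and grips with 3 to 60 N. Pads are 19 mm wide; open, the fingers measure 130 mm over their backs; the gripper's body (75 mm by 190 mm) begins 47 mm behind the grasp point.
Start: joints at [-1.252, 0.434, 0.025, 1.573, -0.012, 1.134, -0.075], TCP at [0.256, 0.57, 0.405] pointing down, gripper open.
Joint ranges: [-2.62, 2.62], [-0.44, 2.09], [-1.27, 1.32], [0.08, 2.57], [-1.32, 4.46], [0.12, 2], [-2.74, 2.74]. Speed limits (rad/s): [2.22, 2.22, 3.01, 3.01, 3.14, 3.14, 3.14].

## Interface

Orientations are given as a rotation vector (axis times angle).
In Python, from cell import arm, get_image, camera_model gives the robot as it stands. The module is installed in compiled form; this text tells all that it offers.
- The arm moves only by the shell command python3 -m pendant 'ROWS' [FORCE]. ROWS is JSON, a list that holds one entry, the list of rows, each a list of 7 numbers: the shift along the tool's x, y, z in mm, then the turn, a rotation vector about the tool's x, y, z in rad, then the closure, from -1 (fully open) to 1 (shut). In form: [[[x, y, z, rx, ry, rz, hand], ...]]. A call has 1 to 20 rows; each row is the pose to reach, as a shift and turn from the pose commanded when the call began, along the tool's axes at that moment; what a row does not reach only later rows make up. A row lasts 1/8 s, in which the tool goes at most 62.5 mm and 10.7 degrees, less where a joint would pass 70% of its speed; a pose out of reach is approached as far as the arm can. A call with a gripper value outside its range is refused whole. The fingers move at their own pace and stop on an object; FORCE is the grip in N (left out, the last holds). Time passes only in rows, so rows that repeat a pose let the fingers close. It gives the time, the measured TCP pose, the force and the opening at its end, in the units of the state.
- arm.observe(): the state, without advancing time (a new reading comes with each control period).
- get_image(name): name is "scene" or "top" or "wrist"; returns the picture (384x512x3 uint8, red, green, blue); there is no depth.
- camera_model(name): a dict with "fx", "fy", "cx", "cy" (pixels), "position" and "orientation" of the camera in the world; the wrist camera has in their place "T_tool_cam" (4x4, takes a point from camera to tool coordinates, whose origin is the TCP and whose axes are the flange's). Camera axes: x right, y down, z forward; pixel columns grow to the right and rows downward; lengths in m; the calibration is good to about 2 mm. A picture is of the moment at which its call begins: read the wrist's pose just before it. camera_model takes no time and is no camera call.
- arm.sign_off(): hands the job in, once; it reports no verdict.
The state is a dict: "clock": time; "joints": joint angles; "dq": joint speeds; "joint_efforts": joint torques, N m; "position": TCP position; "ee_rot": TCP orientation; "force": force on the tool from outside, world axes, zero at the start; "ft_torque": the same for the moment, N m; "width": opening from 0.0 (shut) to 1.0 (fully open).
Only numpy, scipy, OpenCV 4.12 (cv2) and the standard library are available. Lean on these libraries where they do the work, as an engineer would, in place of code of your own. Each camera call takes 0.05 s, during which the arm holds its last target.

## Task

Spread the heaped orange desiccant canisters in the grey junction housing into one even layer, one on the floor of each quarter of the housing with clear space between them, and only then pick up the metal cover plate by its bar grip. Hold the cover level, steady and about 15 mm above the housing's flange without resting on anything, with its four holes lined up so that the whole of each threaded hole can be seen through them, and finish while still holding it there, ready for the bolts. Leave everything else on the bench where it is.

Things in the scene. Friction and masses are not known exactly. Their poses are not given: they have to be found in the camera images.
- housing: Fixed grey open-topped housing, left or right of the robot's middle line (cover on the other side). Origin: centre of its underside, on the table; x along its long side, z up. White inner floor 180 (x) x 150 (y) mm, its top at z = 6 mm; upright walls; flat flange 26 mm wide all round (outside 232 x 202 mm), top face at z = 54 mm, a 6 mm threaded hole in each corner.
- cover: Loose metal cover plate, 232 (x) x 202 (y) x 4 mm, 0.3 to 0.6 kg, starting flat on the table, grip up. Origin: centre of its underside; z up. A 16 mm through hole near each corner matches the flange's threaded holes; the pattern also fits turned by half a turn. Centre of mass within 5 mm of the middle in x and y.
- cover_grip (a point): Middle of the cover's black bar grip, 49 mm above the cover's underside, over its middle. Bar 100 mm long along the cover's x, 12 mm wide (y), 14 mm high; 38 mm clear beneath it, carried by two 10 mm posts at x = +-42 mm. Take it across its width.
- thread0 (a point): Mouth of the threaded hole (6 mm) in the flange's +x +y corner, on the flange's top face; 103 mm in x and 88 mm in y from the housing's centre.
- cover_hole0 (a point): Centre of the cover's 16 mm hole in its +x +y corner, on the cover's underside; 103 mm in x and 88 mm in y from the cover's centre.
- thread1 (a point): Mouth of the threaded hole (6 mm) in the flange's -x +y corner, on the flange's top face; 103 mm in x and 88 mm in y from the housing's centre.
- cover_hole1 (a point): Centre of the cover's 16 mm hole in its -x +y corner, on the cover's underside; 103 mm in x and 88 mm in y from the cover's centre.
- thread2 (a point): Mouth of the threaded hole (6 mm) in the flange's -x -y corner, on the flange's top face; 103 mm in x and 88 mm in y from the housing's centre.
- cover_hole2 (a point): Centre of the cover's 16 mm hole in its -x -y corner, on the cover's underside; 103 mm in x and 88 mm in y from the cover's centre.
- thread3 (a point): Mouth of the threaded hole (6 mm) in the flange's +x -y corner, on the flange's top face; 103 mm in x and 88 mm in y from the housing's centre.
- cover_hole3 (a point): Centre of the cover's 16 mm hole in its +x -y corner, on the cover's underside; 103 mm in x and 88 mm in y from the cover's centre.
- canister0_mid (a point): Centre of orange desiccant canister 0: an upright plastic cylinder with a red top, 34 mm diameter, 30 mm tall, about 40 g, 15 mm above its underside. It starts standing on the housing's floor, about 2 mm from two others.
- canister1_mid (a point): Centre of orange desiccant canister 1: an upright plastic cylinder with a red top, 34 mm diameter, 30 mm tall, about 40 g, 15 mm above its underside. It starts standing on the housing's floor, about 2 mm from two others.
- canister2_mid (a point): Centre of orange desiccant canister 2: an upright plastic cylinder with a red top, 34 mm diameter, 30 mm tall, about 40 g, 15 mm above its underside. It starts standing on the housing's floor, about 2 mm from two others.
- canister3_mid (a point): Centre of orange desiccant canister 3: an upright plastic cylinder with a red top, 34 mm diameter, 30 mm tall, about 40 g, 15 mm above its underside. It starts on top of the other three.
- spool0: Bystander: small copper coil spool, 32 mm across and 30 mm tall, standing on the table; origin under its centre.
- spool1: Bystander: a second such copper coil spool.
- wrench: Bystander: steel wrench lying on the table beyond the work, 170 mm long.
- screwdriver: Bystander: screwdriver lying on the table beyond the work, 190 mm long.
- relay: Bystander: plug-in relay in a clear case, 85 x 55 x 72 mm, origin under its centre.
- jar: Bystander: jar with blue cap, 60 mm across, 75 mm tall, origin under its centre.
There are look-alikes about, which are no part of the job. What is shaped like the part that bears canister1_mid but green is not meant.

How it is judged:
By the outcome, as a careful person would: the job done as asked, in the order asked, and still so for the second after the job is handed in, while the arm keeps its last pose, push and grip.
It also fails if it takes over 72 s, if anything falls off the work surface, if the arm or the gripper's body presses on something with over 40 N, if the wrist force passes 120 N, or if a joint passes its speed limit or range.

## Working session

There is one attempt and no reset: what is moved stays moved. The work goes in short steps, Python scripts to look and compute and a shell command to move; the robot and the scene stay as the last step left them, time stands still between calls to the robot, and variables do not carry over. Pictures are saved under pics/ and viewed, and the job is handed in when it is done.

```bash
mkdir -p pics; ls; python3 - <<'E'
from cell import arm,get_image,camera_model
import cv2,numpy as np
s=arm.observe(); print(s)
for n in ["scene","top","wrist"]:
    print(n,camera_model(n))
    im=get_image(n); cv2.imwrite(f"pics/{n}0.png",im[:,:,::-1])
E
```

```text
pics
{'clock': 0.0, 'joints': array([-1.25160268,  0.43525397,  0.02497781,  1.57412156, -0.01156097,
        1.1339692 , -0.07509533]), 'dq': array([ 0.00032433, -0.00054136,  0.00022176,  0.0012401 , -0.00060148,
        0.00136932,  0.00136315]), 'joint_efforts': array([ 7.73341289e-04, -6.67853951e+01,  9.85158384e-01, -3.14451993e+01,
       -6.06325851e-02,  4.28126310e-02,  1.28104075e-04]), 'position': array([0.25581629, 0.5699944 , 0.40391609]), 'ee_rot': array([-6.57700531e-01, -3.07181625e+00,  2.51405171e-03]), 'force': array([ 0.28006903, -0.34735517, -0.71125082]), 'ft_torque': array([ 0.02242776, -0.0256782 ,  0.000857  ]), 'width': 1.000463200878637}
scene {'fx': 418.19809694955177, 'fy': 418.19809694955177, 'cx': 258.52641305600844, 'cy': 193.58293307402528, 'position': array([0.90344447, 0.57219671, 1.02978415]), 'orientation': array([-0.70237514, -2.78008321,  0.85473192])}
top {'fx': 492.7648958318718, 'fy': 492.7648958318718, 'cx': 252.9937621677585, 'cy': 195.08767788061547, 'position': array([0.48961445, 0.00972701, 1.40283536]), 'orientation': array([-2.16638937,  2.18024634, -0.09546876])}
wrist {'fx': 345.4386652611001, 'fy': 345.4386652611001, 'cx': 254.52035085811136, 'cy': 189.7769764043819, 'T_tool_cam': array([[-4.11580793e-04, -9.59087663e-01, -2.83108964e-01,
         7.79523317e-02],
       [ 9.99999831e-01, -5.10663515e-04,  2.76184664e-04,
        -7.14936428e-05],
       [-4.09458722e-04, -2.83108802e-01,  9.59087712e-01,
         1.96168131e-02],
       [ 0.00000000e+00,  0.00000000e+00,  0.00000000e+00,
         1.00000000e+00]])}
```

View pics/top0.png

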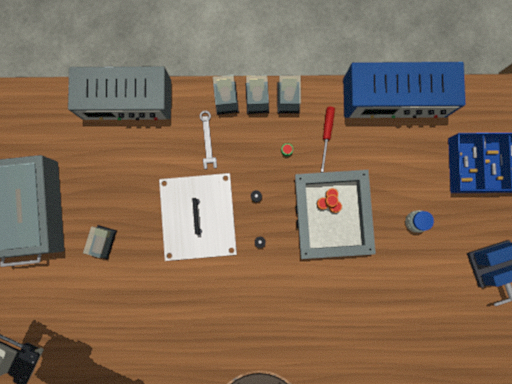

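View pics/scene0.png

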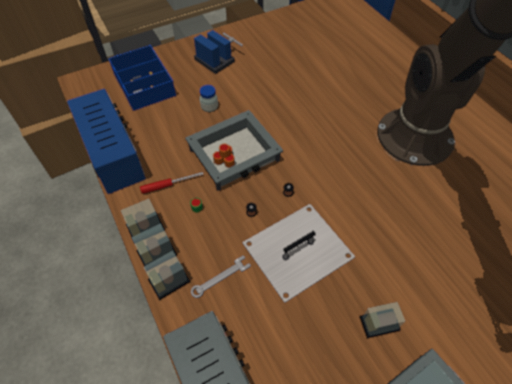

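View pics/wrist0.png

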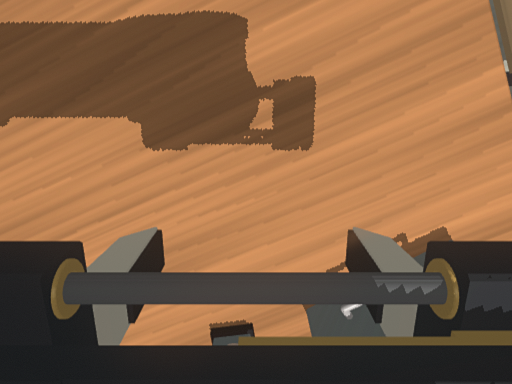

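The top view shows the cover on the left (centre ~198,217), the housing on the right (~335,215) with red canisters at ~(330,201), and a green look-alike at (287,150). Next I enlarge it.

```bash
python3 - <<'E'
import cv2
im=cv2.imread("pics/top0.png")
cv2.imwrite("pics/topH.png",cv2.resize(im[165:265,285:385],None,fx=6,fy=6,interpolation=cv2.INTER_CUBIC))
cv2.imwrite("pics/topC.png",cv2.resize(im[165:265,150:250],None,fx=6,fy=6,interpolation=cv2.INTER_CUBIC))
E
```

```text
(no output)
```

View pics/topH.png

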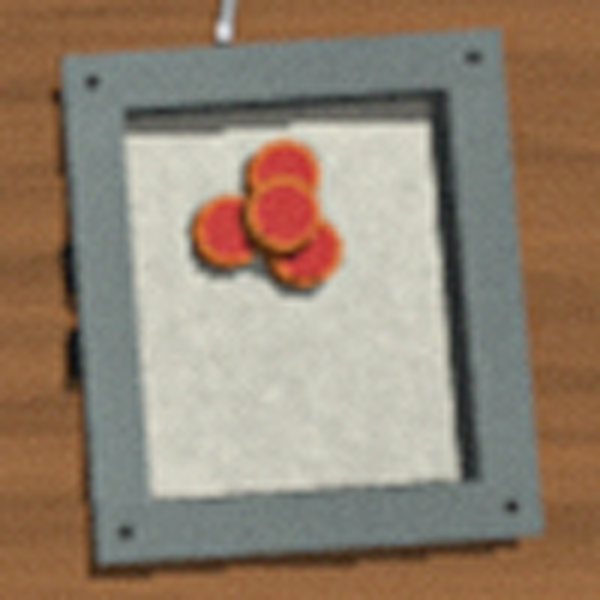

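View pics/topC.png

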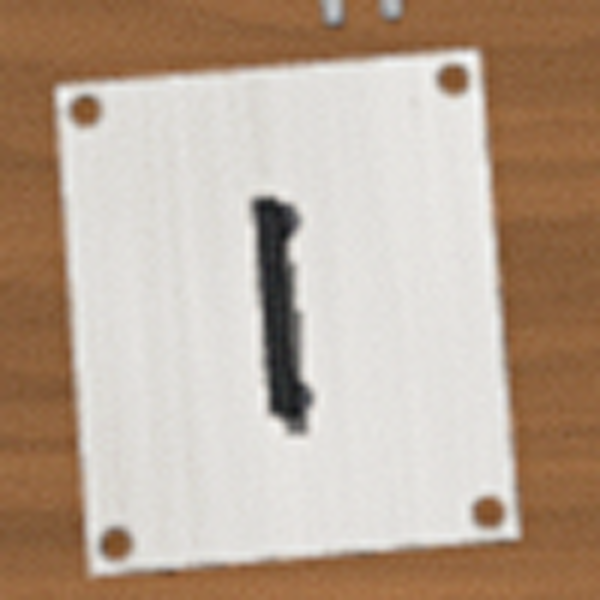

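```bash
cat > h.py <<'E'
import numpy as np,cv2
from scipy.spatial.transform import Rotation as R
from scipy.optimize import least_squares
from cell import arm,get_image,camera_model
def cam(n,s=None):
    m=camera_model(n)
    if n=="wrist":
        s=s or arm.observe()
        T=np.eye(4);T[:3,:3]=R.from_rotvec(s['ee_rot']).as_matrix();T[:3,3]=s['position']
        T=T@np.array(m['T_tool_cam']); return m,T[:3,3],T[:3,:3]
    return m,np.array(m['position']),R.from_rotvec(m['orientation']).as_matrix()
def unproj(c,uv,z):
    m,p,Rm=c; uv=np.atleast_2d(uv).astype(float)
    d=np.c_[(uv[:,0]-m['cx'])/m['fx'],(uv[:,1]-m['cy'])/m['fy'],np.ones(len(uv))]@Rm.T
    return p+d*((z-p[2])/d[:,2])[:,None]
def proj(c,P):
    m,p,Rm=c; q=(np.atleast_2d(P)-p)@Rm
    return np.c_[m['fx']*q[:,0]/q[:,2]+m['cx'],m['fy']*q[:,1]/q[:,2]+m['cy']]
PAT=np.array([[.103,.088],[-.103,.088],[-.103,-.088],[.103,-.088]])
def fit(P,pat=PAT):
    P=np.array(P)[:,:2]; a=P.mean(0); b=pat.mean(0); H=(pat-b).T@(P-a)
    th=np.arctan2(H[0,1]-H[1,0],H[0,0]+H[1,1]); c,s_=np.cos(th),np.sin(th)
    r=(pat-b)@np.array([[c,s_],[-s_,c]])+a-P
    ctr=a-np.array([[c,-s_],[s_,c]])@b
    return ctr,th,r
def grab(n,name):
    s=arm.observe(); im=get_image(n); im=im[:,:,::-1].copy(); cv2.imwrite(f"pics/{name}.png",im); return im,cam(n,s)
def crop(im,name,x0,x1,y0,y1,f):
    cv2.imwrite(f"pics/{name}.png",cv2.resize(im[y0:y1,x0:x1],None,fx=f,fy=f,interpolation=cv2.INTER_CUBIC))
def redblobs(im):
    pass
E
python3 - <<'E'
from h import *
c=cam("top")
def up(l,ox,oy): return (np.array(l)+.5)/6-.5+[ox,oy]
# image top = +x, left=+y : order hole0(+x+y)=TL, hole1(-x+y)=BL, 2=BR,3=TR
H=unproj(c,up([(92,82),(125,532),(512,507),(474,57)],285,165),.054)
C=unproj(c,up([(87,110),(116,544),(488,512),(454,80)],150,165),.004)
for n,P in(("H",H),("C",C)):
    ctr,th,r=fit(P); print(n,ctr.round(4),np.degrees(th).round(2),(r*1000).round(1).tolist())
print("grip",unproj(c,up([(280,307)],150,165),.056).round(4))
for uv,z in (((282,212),.066),((285,170),.036),((228,230),.036),((306,252),.036)):
    print(unproj(c,up([uv],285,165),z).round(4))
s=arm.observe(); print(R.from_rotvec(s['ee_rot']).as_matrix().round(3))
E
```

```text
H [ 0.5608 -0.2097] 3.32 [[0.2, 0.1], [-0.0, 0.0], [-0.0, -0.2], [-0.1, 0.0]]
C [0.5579 0.1724] 4.41 [[-0.0, 0.3], [0.0, 0.2], [-0.3, -0.3], [0.3, -0.2]]
grip [[0.5568 0.1692 0.056 ]]
[[ 0.597  -0.2001  0.066 ]]
[[ 0.6189 -0.2066  0.036 ]]
[[ 0.5912 -0.1796  0.036 ]]
[[ 0.5807 -0.2155  0.036 ]]
[[-0.912  0.409 -0.   ]
 [ 0.409  0.912 -0.001]
 [-0.    -0.001 -1.   ]]
```

Housing centre (0.561, −0.210) at 3.3°, cover centre (0.558, 0.172) at 4.4°. Next I work out the move to above the top canister.

```bash
cat >> h.py <<'E'
HC=np.array([.5608,-.2097]);HT=np.radians(3.32)
def hpt(x,y):
    c,s=np.cos(HT),np.sin(HT); return HC+np.array([c*x-s*y,s*x+c*y])/1000
def hin(P):
    c,s=np.cos(HT),np.sin(HT); d=(np.asarray(P)[:2]-HC)*1000; return np.array([c*d[0]+s*d[1],-s*d[0]+c*d[1]])
def plan(xy,z,az=None,flip=False):
    """tool shift/turn bringing the grasp point to xy,z with jaws at azimuth az (deg)"""
    s=arm.observe(); M=R.from_rotvec(s['ee_rot']).as_matrix()
    if az is None: Rt=M
    else:
        a0=np.degrees(np.arctan2(M[1,1],M[0,1])); d=(az-a0+180)%360-180
        if not flip: d=(d+90)%180-90
        a=np.radians(a0+d); y=np.array([np.cos(a),np.sin(a),0]); zz=np.array([0,0,-1.]); Rt=np.c_[np.cross(y,zz),y,zz]
    t=np.array([xy[0],xy[1],z])-Rt[:,2]*.159
    print("shift",((t-s['position'])@M*1000).round(1),"turn",(R.from_matrix(M.T@Rt).as_rotvec()).round(4),"clk",s['clock'],"w",round(s['width']*92,1),"F",s['force'].round(1),"J",s['joints'].round(2))
E
python3 - <<'E'
from h import *
for p in [(.597,-.2001),(.6189,-.2066),(.5912,-.1796),(.5807,-.2155)]: print(hin(p).round(1))
plan((.597,-.2003),.13,3.3)
E
```

```text
[36.7  7.5]
[58.2 -0.3]
[32.1 28.3]
[19.5 -6.9]
shift [-626.7 -563.   115.9] turn [-1.0000e-03  8.0000e-04  1.0913e+00] clk 0.15 w 91.8 F [-0.6  0.2 -0.5] J [-1.25  0.44  0.02  1.57 -0.01  1.13 -0.08]
```

```bash
python3 -m pendant '[[[-626.7,-563,60,0,0,1.091,-1],[-626.7,-563,60,0,0,1.091,-1],[-626.7,-563,60,0,0,1.091,-1],[-626.7,-563,60,0,0,1.091,-1],[-626.7,-563,60,0,0,1.091,-1],[-626.7,-563,60,0,0,1.091,-1],[-626.7,-563,60,0,0,1.091,-1],[-626.7,-563,60,0,0,1.091,-1],[-626.7,-563,60,0,0,1.091,-1],[-626.7,-563,60,0,0,1.091,-1],[-626.7,-563,100,0,0,1.091,-0.2],[-626.7,-563,115.9,0,0,1.091,-0.2],[-626.7,-563,115.9,0,0,1.091,-0.2],[-626.7,-563,115.9,0,0,1.091,-0.2],[-626.7,-563,115.9,0,0,1.091,-0.2],[-626.7,-563,115.9,0,0,1.091,-0.2],[-626.7,-563,115.9,0,0,1.091,-0.2]]]' 20; python3 - <<'E'
from h import *
plan((.597,-.2003),.13,3.3)
im,c=grab("wrist","w1")
print(proj(c,[[.597,-.2003,.066],[.6189,-.2066,.036],[.5912,-.1796,.036],[.5807,-.2155,.036]]).round(0))
E
```

```text
clock: 2.28
position: [0.5972, -0.1985, 0.2892]
ee_rot: [-2.154, -2.287, -0.002]
force: [-0.4, 0.3, -0.6]
width: 0.597
shift [-1.8 -0.3  0.2] turn [ 0.0005 -0.0009  0.0023] clk 2.275 w 55.0 F [-0.4  0.3 -0.6] J [-0.07  0.58  0.47  1.72 -0.32  0.92  0.58]
[[256. 219.]
 [286. 214.]
 [249. 175.]
 [232. 222.]]
```

View pics/w1.png

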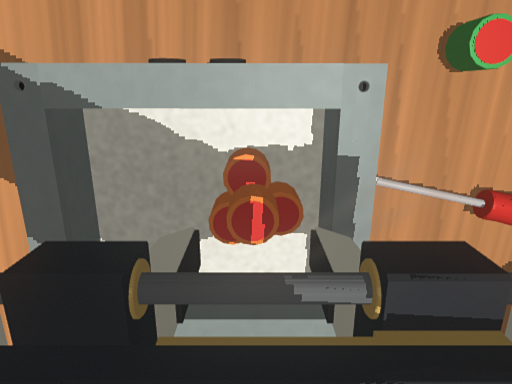

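The wrist view matches the prediction: top canister at (254,219), lower ones at (247,173), (286,213) and (230,220). I go down and grip.

```bash
python3 -m pendant '[[[-1.8,0,40,0,0,0.002,-0.2],[-1.8,0,70,0,0,0.002,-0.2],[-1.8,0,70,0,0,0.002,-0.2],[-1.8,0,70,0,0,0.002,1],[-1.8,0,70,0,0,0.002,1],[-1.8,0,70,0,0,0.002,1],[-1.8,0,70,0,0,0.002,1],[-1.8,0,40,0,0,0.002,1],[-1.8,0,10,0,0,0.002,1],[-1.8,0,0,0,0,0.002,1]]]' 20; python3 - <<'E'
from h import *
plan(hpt(-40,35),.12,3.3)
im,c=grab("wrist","w2")
E
```

```text
clock: 3.58
position: [0.5977, -0.2022, 0.2909]
ee_rot: [2.157, 2.281, 0.003]
force: [0.3, 0.1, -0.3]
width: 0.366
shift [ 29.5 -77.4  11.6] turn [ 0.0031  0.0009 -0.0018] clk 3.575 w 33.7 F [ 0.3  0.1 -0.3] J [-0.07  0.58  0.47  1.71 -0.32  0.92  0.59]
```

View pics/w2.png

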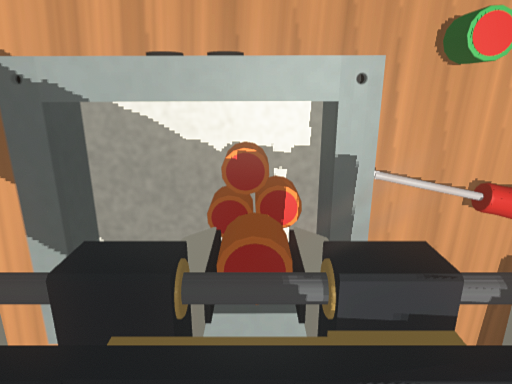

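Gripped (33.7 mm opening), the canister hangs at (254,255). I carry it to the −x+y quarter.

```bash
python3 -m pendant '[[[29.5,-77.4,10,0,0,0,1],[29.5,-77.4,40,0,0,0,1],[29.5,-77.4,75,0,0,0,1],[29.5,-77.4,92,0,0,0,1],[29.5,-77.4,100,0,0,0,1],[29.5,-77.4,100,0,0,0,1],[29.5,-77.4,100,0,0,0,1],[29.5,-77.4,100,0,0,0,0],[29.5,-77.4,100,0,0,0,0],[29.5,-77.4,100,0,0,0,0],[29.5,-77.4,60,0,0,0,0],[29.5,-77.4,10,0,0,0,0],[29.5,-77.4,0,0,0,0,0],[29.5,-77.4,0,0,0,0,0]]]' 20; python3 - <<'E'
from h import *
im,c=grab("wrist","w3")
s=arm.observe();print(s['position'])
A=(.6189,-.2066);
T=np.mean([A,(.5912,-.1796),(.5807,-.2155)],0); d=T-A; az=np.degrees(np.arctan2(d[1],d[0]))+90; print(az)
plan(A,.12,az)
E
```

```text
clock: 5.38
position: [0.5184, -0.1766, 0.2892]
ee_rot: [2.157, 2.282, 0.002]
force: [0.0, -0.9, -0.3]
width: 0.499
[ 0.51808769 -0.17637325  0.28825588]
254.64193724534672
shift [-35.9  99.    9.2] turn [-0.0000e+00 -6.0000e-04 -1.2465e+00] clk 5.425 w 46.1 F [-1.7  0.  -1. ] J [-0.13  0.47  0.49  1.93 -0.3   0.82  0.58]
```

View pics/w3.png

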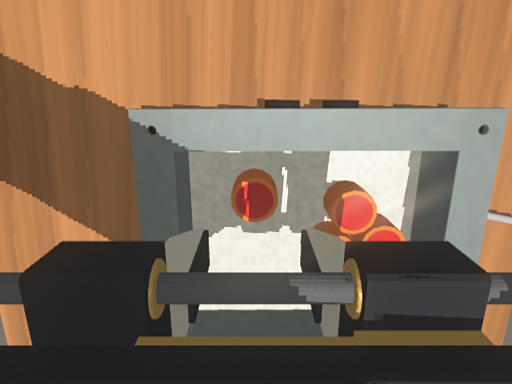

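First canister stands in its quarter (top ~(254,200)). I check the other three from picture w2.

```bash
python3 - <<'E'
from h import *
c=cam("wrist",dict(position=np.array([.5977,-.2022,.2909]),ee_rot=np.array([2.157,2.281,.003])))
print(unproj(c,[(245,171),(229,216),(281,207)],.036).round(4))
c=cam("wrist",dict(position=np.array([.5181,-.1764,.2887]),ee_rot=np.array([2.157,2.282,.002])))
P=unproj(c,[(355,213),(254,201)],.036);print(P.round(4), [hin(p).round(1) for p in P])
E
```

```text
[[ 0.5893 -0.1813  0.036 ]
 [ 0.5793 -0.2154  0.036 ]
 [ 0.6165 -0.2064  0.036 ]]
[[ 0.5899 -0.1815  0.036 ]
 [ 0.5169 -0.1764  0.036 ]] [array([30.6, 26.5]), array([-41.9,  35.8])]
```

```bash
python3 -m pendant '[[[-35.9,97.9,9,0,0,-1.2465,0],[-35.9,97.9,9,0,0,-1.2465,0],[-35.9,97.9,9,0,0,-1.2465,0],[-35.9,97.9,9,0,0,-1.2465,0],[-35.9,97.9,9,0,0,-1.2465,0],[-35.9,97.9,9,0,0,-1.2465,0],[-35.9,97.9,9,0,0,-1.2465,0],[-35.9,97.9,9,0,0,-1.2465,0],[-35.9,97.9,9,0,0,-1.2465,0],[-35.9,97.9,9,0,0,-1.2465,0]]]' 20; python3 - <<'E'
from h import *
im,c=grab("wrist","w4")
print(proj(c,[[.6178,-.2066,.036],[.590,-.1808,.036],[.5798,-.2155,.036]]).round(0))
plan((.6178,-.2066),.028,74.6)
E
```

```text
clock: 6.68
position: [0.618, -0.2069, 0.2793]
ee_rot: [-0.422, -3.112, -0.0]
force: [-0.5, 0.8, -0.2]
width: 0.496
[[255. 206.]
 [281. 158.]
 [226. 157.]]
shift [ 0.3  0.2 92.5] turn [ 0.     -0.0005 -0.0006] clk 6.725 w 45.9 F [0.5 0.6 0.3] J [ 0.15  0.59  0.14  1.65 -0.1   0.91  1.63]
```

View pics/w4.png

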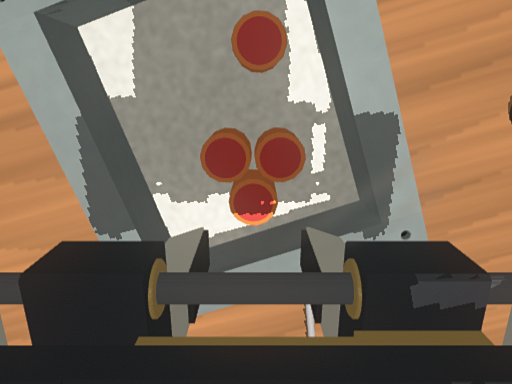

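A is at (253,203), predicted (255,206). The jaws straddle it and clear B and C. Grip and lift.

```bash
python3 -m pendant '[[[0,0,50,0,0,0,0],[0,0,80,0,0,0,0],[0,0,92,0,0,0,0],[0,0,92,0,0,0,0],[0,0,92,0,0,0,1],[0,0,92,0,0,0,1],[0,0,92,0,0,0,1],[0,0,70,0,0,0,1],[0,0,30,0,0,0,1],[0,0,20,0,0,0,1],[0,0,20,0,0,0,1]]]' 20; python3 - <<'E'
from h import *
plan(hpt(42,-36),.1,23.3)
E
```

```text
clock: 8.1
position: [0.6182, -0.207, 0.2605]
ee_rot: [0.42, 3.112, -0.0]
force: [0.5, 0.4, -0.9]
width: 0.364
shift [  3.3 -38.4   1.5] turn [8.000e-04 1.300e-03 8.958e-01] clk 8.1 w 33.5 F [ 0.5  0.4 -0.9] J [ 0.15  0.62  0.13  1.66 -0.1   0.87  1.63]
```

```bash
python3 -m pendant '[[[3.3,-38.4,0,0,0,0.896,1],[3.3,-38.4,0,0,0,0.896,1],[3.3,-38.4,0,0,0,0.896,1],[3.3,-38.4,0,0,0,0.896,1],[3.3,-38.4,20,0,0,0.896,1],[3.3,-38.4,50,0,0,0.896,1],[3.3,-38.4,66,0,0,0.896,1],[3.3,-38.4,72,0,0,0.896,1],[3.3,-38.4,72,0,0,0.896,1],[3.3,-38.4,72,0,0,0.896,0],[3.3,-38.4,72,0,0,0.896,0],[3.3,-38.4,72,0,0,0.896,0],[3.3,-38.4,40,0,0,0.896,0],[3.3,-38.4,-10,0,0,0.896,0],[3.3,-38.4,-20,0,0,0.896,0],[3.3,-38.4,-20,0,0,0.896,0]]]' 20; python3 - <<'E'
from h import *
im,c=grab("wrist","w5")
print(proj(c,[[*hpt(42,-36),.036],[.590,-.1808,.036],[.5798,-.2155,.036]]).round(0))
plan((.5796,-.2155),.028,3.3)
E
```

```text
clock: 10.1
position: [0.6048, -0.2432, 0.2804]
ee_rot: [1.727, 2.623, 0.001]
force: [0.2, 0.5, -1.0]
width: 0.503
[[256. 205.]
 [273. 111.]
 [237. 155.]]
shift [ 35.  -11.9  92.3] turn [-3.00e-04 -6.00e-04  3.49e-01] clk 10.15 w 45.9 F [ 0.1 -0.4 -0.3] J [ 0.05  0.61  0.39  1.66 -0.28  0.92  0.95]
```

View pics/w5.png

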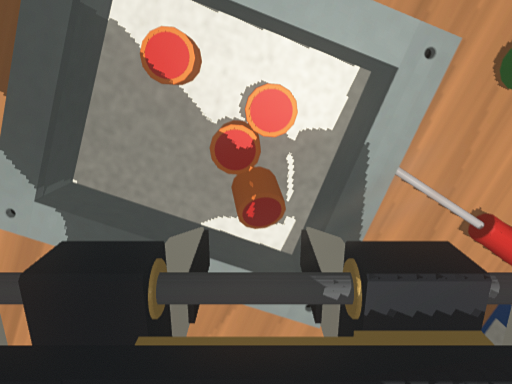

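```bash
python3 - <<'E'
from h import *
im=cv2.imread("pics/w5.png"); crop(im,"w5z",130,350,30,250,3.4/1.3)
t,c=grab("top","t2"); crop(t,"t2z",285,385,165,265,6)
s,c=grab("scene","s2"); crop(s,"s2z",180,300,100,200,6)
E
```

```text
(no output)
```

View pics/w5z.png

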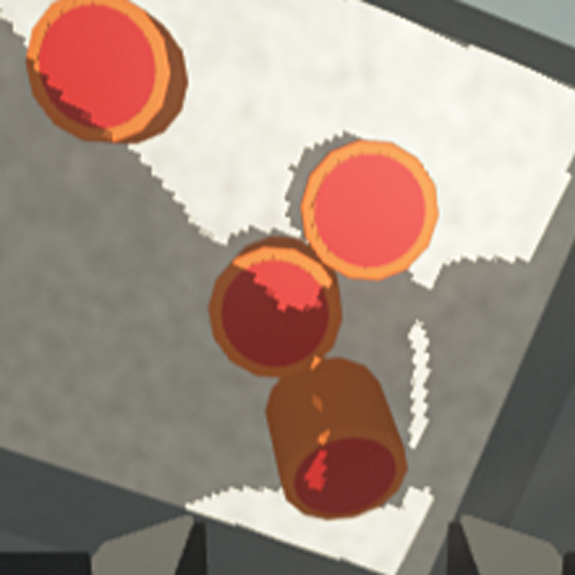

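View pics/t2z.png

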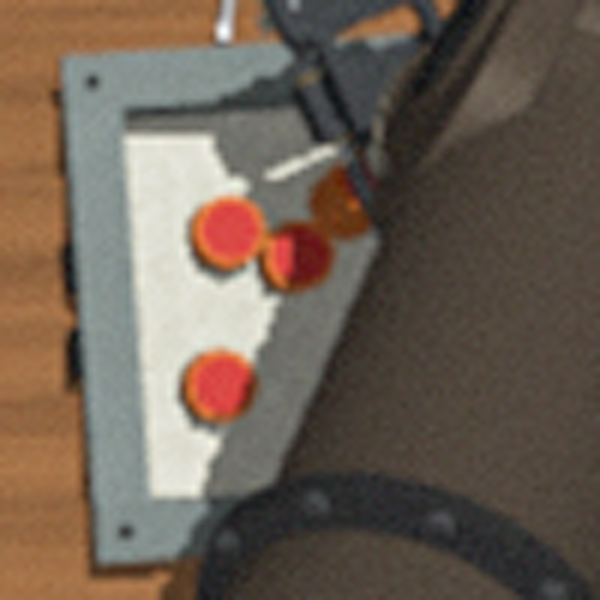

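View pics/s2z.png

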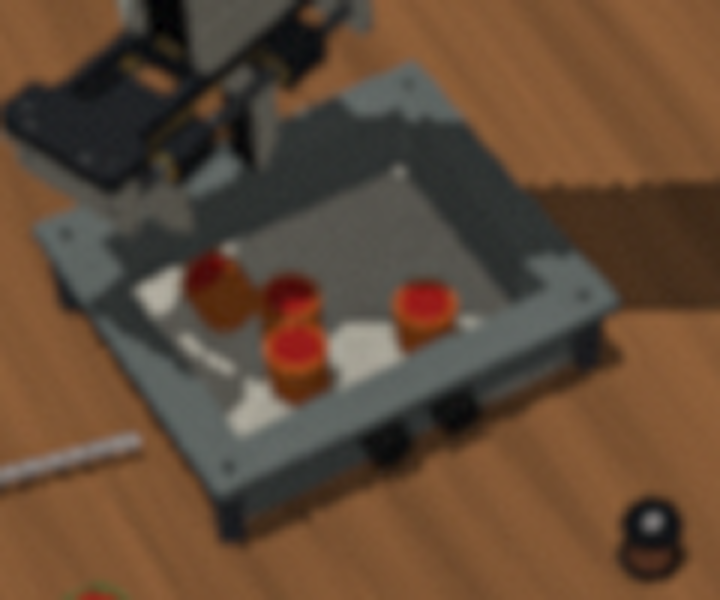

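Canister A came down on C's rim and is now leaning, top at (260,212) in w5. The target was only 37 mm from C. I fit its tilted pose.

```bash
cat > fitA.py <<'E'
from h import *
s5=dict(position=np.array([.6048,-.2432,.2799]),ee_rot=np.array([1.727,2.623,.001]))
c=cam("wrist",s5)
k=2.615
Z=lambda l:np.array(l)/k+[130,30]
im=cv2.imread("pics/w5.png")
# observed: red-disc/rim ellipse extremes and the silhouette far end
ell=Z([(285,485),(407,465),(348,432),(333,520)])
far=Z([(318,358)]); lft=Z([(268,410)]); rgt=Z([(383,400)])
def circ(cen,u,r=.017,n=120):
    a=np.linspace(0,2*np.pi,n); e1=np.cross(u,[0,0,1]); e1/=np.linalg.norm(e1)+1e-9; e2=np.cross(u,e1)
    return cen+r*(np.outer(np.cos(a),e1)+np.outer(np.sin(a),e2))
def model(p):
    x,y,z,t,ph=p; u=np.array([np.sin(t)*np.cos(ph),np.sin(t)*np.sin(ph),np.cos(t)])
    top=np.array([x,y,z])+.015*u; bot=np.array([x,y,z])-.015*u
    return proj(c,circ(top,u)),proj(c,circ(bot,u))
def ext(P,d): return P[np.argmax(P@d)]
def res(p):
    T,B=model(p)
    d=lambda q,P: np.min(np.linalg.norm(P-q,axis=1))
    r=[d(q,T) for q in ell]
    allp=np.r_[T,B]; hull=cv2.convexHull(allp.astype(np.float32))
    r+=[cv2.pointPolygonTest(hull,(float(q[0][0]),float(q[0][1])),True) for q in (far,lft,rgt)]
    return np.array(r)
best=None
for t0 in (.3,.6,.9,1.2):
    for z0 in (.025,.035):
        q0=unproj(c,[(257,195)],z0)[0]
        o=least_squares(res,[*q0,t0,np.radians(-50)],x_scale=[.005,.005,.005,.1,.2])
        if best is None or o.cost<best.cost: best=o
        print(o.x.round(4),o.cost.round(2))
x,y,z,t,ph=best.x
print("tilt",np.degrees(t),"az",np.degrees(ph),"housing",hin((x,y)).round(1),"z",z,"lowest",z-.015*np.cos(t)-.017*np.sin(t))
E
python3 fitA.py
```

```text
[ 0.6067 -0.2431  0.017   0.51   -0.6789] 1.12
[ 0.6065 -0.2425  0.018   0.5211 -0.7238] 0.79
[ 0.6069 -0.2435  0.0155  0.5085 -0.6802] 1.23
[ 0.6043 -0.2384  0.0317  0.5583 -0.7364] 9.7
[ 0.6057 -0.2411  0.0244  0.5079 -0.6395] 3.74
[ 0.6063 -0.2419  0.0198  0.5077 -0.7582] 1.09
[ 0.6063 -0.242   0.0204  0.5043 -0.7508] 1.05
[ 0.6061 -0.2414  0.021   0.536  -0.7901] 1.96
tilt 29.85786366956235 az -41.46825374623394 housing [ 43.8 -35.4] z 0.017996442468633835 lowest -0.003475955453668793
```

A leans ~30° toward azimuth −43°, centre ≈(0.605, −0.240). I'll regrip it across the tilt and carry it to the empty −x−y quarter. C takes the +x−y quarter later.

```bash
python3 - <<'E'
from h import *
plan((.6054,-.2402),.027,47)
E
```

```text
shift [ 1.8  2.3 92.3] turn [-0.0013 -0.0021 -0.4138] clk 10.25 w 46.1 F [0.3 0.1 0. ] J [ 0.05  0.62  0.39  1.66 -0.28  0.92  0.95]
```

```bash
python3 -m pendant '[[[1.8,2.3,0,0,0,-0.414,0],[1.8,2.3,0,0,0,-0.414,0],[1.8,2.3,20,0,0,-0.414,0],[1.8,2.3,60,0,0,-0.414,0],[1.8,2.3,85,0,0,-0.414,0],[1.8,2.3,92,0,0,-0.414,0],[1.8,2.3,92,0,0,-0.414,0],[1.8,2.3,92,0,0,-0.414,1],[1.8,2.3,92,0,0,-0.414,1],[1.8,2.3,92,0,0,-0.414,1],[1.8,2.3,75,0,0,-0.414,1],[1.8,2.3,40,0,0,-0.414,1],[1.8,2.3,10,0,0,-0.414,1],[1.8,2.3,0,0,0,-0.414,1],[1.8,2.3,0,0,0,-0.414,1]]]' 20; python3 - <<'E'
from h import *
im,c=grab("wrist","w6")
plan(hpt(-36,-36),.028,47)
E
```

```text
clock: 12.12
position: [0.6061, -0.2407, 0.2806]
ee_rot: [1.151, 2.922, 0.0]
force: [0.6, -0.6, -0.7]
width: 0.364
shift [ 52.7 -59.1  92.6] turn [-0.     -0.0005  0.0002] clk 12.175 w 33.8 F [-0.1  0.4 -0.9] J [ 0.12  0.6   0.28  1.65 -0.2   0.91  1.29]
```

View pics/w6.png

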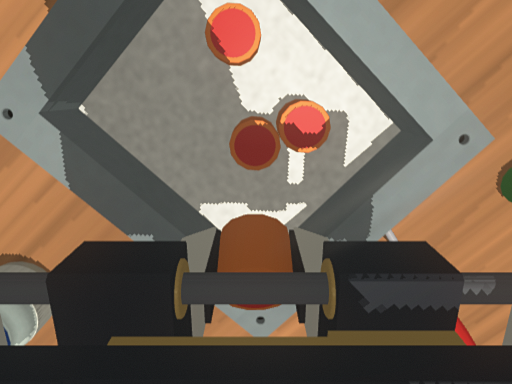

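Gripped while tilted. C (254,143) and B (305,125) stand upright. I carry A to the free quarter, then lower it with a light grip so the floor stands it up.

```bash
python3 -m pendant '[[[52.7,-59.1,0,0,0,0,1],[52.7,-59.1,0,0,0,0,1],[52.7,-59.1,30,0,0,0,1],[52.7,-59.1,65,0,0,0,1],[52.7,-59.1,85,0,0,0,1],[52.7,-59.1,89,0,0,0,1],[52.7,-59.1,89,0,0,0,1]]]' 20 && python3 -m pendant '[[[0,0,0,0,0,0,1],[0,0,2,0,0,0,1],[0,0,4,0,0,0,1],[0,0,6,0,0,0,1],[0,0,8,0,0,0,1],[0,0,9,0,0,0,1],[0,0,9,0,0,0,1]]]' 3
```

```text
clock: 13.05
position: [0.5273, -0.248, 0.1907]
ee_rot: [-1.151, -2.922, 0.0]
force: [0.2, -0.8, 0.2]
width: 0.365
clock: 13.92
position: [0.5272, -0.248, 0.1842]
ee_rot: [1.151, 2.922, 0.002]
force: [-9.0, 5.7, 33.2]
width: 0.37
```

The 33 N is the fingertips reaching the floor (TCP z = 0.184). Back off, then release.

```bash
python3 -m pendant '[[[0,0,-4,0,0,0,1],[0,0,-4,0,0,0,0.15],[0,0,-4,0,0,0,0],[0,0,-4,0,0,0,0],[0,0,-40,0,0,0,0],[0,0,-90,0,0,0,0],[0,0,-100,0,0,0,0],[0,0,-100,0,0,0,0]]]' 20;python3 - <<'E'
from h import *
im,c=grab("wrist","w7")
print(arm.observe()['position'],arm.observe()['force'])
E
```

```text
clock: 14.92
position: [0.5273, -0.2479, 0.2821]
ee_rot: [1.151, 2.922, 0.0]
force: [-0.2, -0.5, -0.9]
width: 0.503
[ 0.52697523 -0.2477073   0.28105236] [ 0.02671304  0.09797249 -1.12944759]
```

View pics/w7.png

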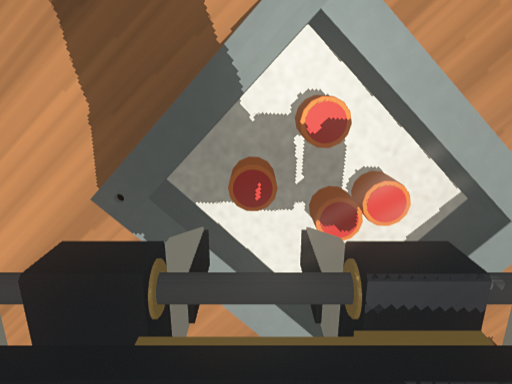

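A now stands upright at (253,187). The others are at (326,121), (386,203) and (337,214).

```bash
python3 - <<'E'
from h import *
c=cam("wrist",dict(position=np.array([.5272,-.2478,.2815]),ee_rot=np.array([1.151,2.922,0])))
P=unproj(c,[(253,189),(325,121),(386,203),(337,213)],.036)
for n,p in zip(("A","top","B","C"),P): print(n,p.round(4),hin(p).round(1))
C=P[3];B=P[2]; 
d=B-C; print("C->B az",np.degrees(np.arctan2(d[1],d[0])))
plan(C,.1,-12)
E
```

```text
A [ 0.5178 -0.241   0.036 ] [-44.7 -28.7]
top [ 0.5161 -0.1759  0.036 ] [-42.6  36.3]
B [ 0.5878 -0.1808  0.036 ] [28.6 27.3]
C [ 0.5704 -0.2101  0.036 ] [ 9.6 -1. ]
C->B az 59.39041931962674
shift [-6.2 57.1 22. ] turn [-6.00e-04 -7.00e-04  1.03e+00] clk 14.975 w 45.8 F [ 0.   0.1 -1.1] J [ 0.15  0.5   0.28  1.84 -0.18  0.83  1.34]
```

C has shifted to (10, −1) in the housing frame and now touches B. I grip it at azimuth −12°, clear of B and the first canister.

```bash
python3 -m pendant '[[[-6.2,57.1,0,0,0,1.03,0],[-6.2,57.1,0,0,0,1.03,0],[-6.2,57.1,0,0,0,1.03,0],[-6.2,57.1,0,0,0,1.03,0],[-6.2,57.1,0,0,0,1.03,0],[-6.2,57.1,0,0,0,1.03,0],[-6.2,57.1,20,0,0,1.03,0],[-6.2,57.1,22,0,0,1.03,0],[-6.2,57.1,22,0,0,1.03,0]]]' 20;python3 - <<'E'
from h import *
im,c=grab("wrist","w8")
print(proj(c,[[.5704,-.2101,.036],[.5878,-.1808,.036]]).round(0))
plan((.5704,-.2101),.028,-12)
E
```

```text
clock: 16.1
position: [0.5704, -0.2105, 0.2591]
ee_rot: [-2.441, -1.976, 0.002]
force: [-0.4, 0.7, 0.2]
width: 0.506
[[257. 215.]
 [275. 164.]]
shift [ 0.4 -0.3 72.6] turn [-0.0006  0.0002 -0.0003] clk 16.15 w 45.9 F [ 0.1 -0.2  0.4] J [-0.1   0.61  0.54  1.8  -0.4   0.85  0.43]
```

View pics/w8.png

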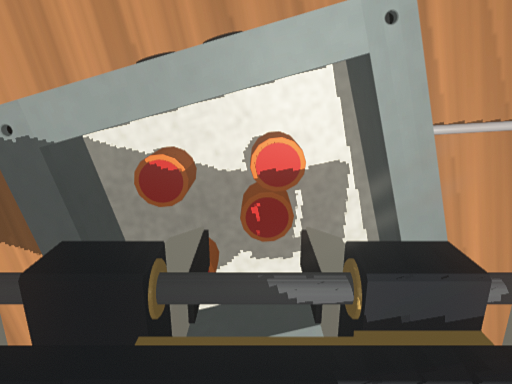

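C is really at (267,217), 10 px (≈7 mm) along the jaw direction, because a finger partly hid it before. I correct by +6.5 mm and grip.

```bash
python3 -m pendant '[[[0,6.5,20,0,0,0,0],[0,6.5,50,0,0,0,0],[0,6.5,68,0,0,0,0],[0,6.5,72.5,0,0,0,0],[0,6.5,72.5,0,0,0,0],[0,6.5,72.5,0,0,0,1],[0,6.5,72.5,0,0,0,1],[0,6.5,72.5,0,0,0,1],[0,6.5,55,0,0,0,1],[0,6.5,20,0,0,0,1],[0,6.5,0,0,0,0,1],[0,6.5,0,0,0,0,1]]]' 20;python3 - <<'E'
from h import *
im,c=grab("wrist","w9")
plan(hpt(42,-36),.029,-12)
E
```

```text
clock: 17.65
position: [0.5776, -0.212, 0.2617]
ee_rot: [2.439, 1.976, 0.003]
force: [0.3, 0.1, -0.5]
width: 0.367
shift [-25.2  33.5  72.4] turn [ 0.0012 -0.0003  0.0001] clk 17.7 w 33.9 F [-0.4  0.1 -0.8] J [-0.1   0.61  0.54  1.79 -0.41  0.86  0.43]
```

View pics/w9.png

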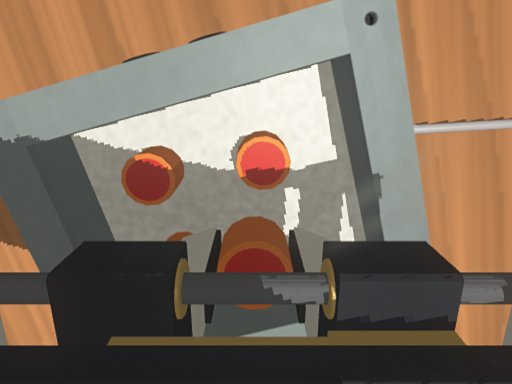

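```bash
python3 -m pendant '[[[-25.2,33.5,0,0,0,0,1],[-25.2,33.5,20,0,0,0,1],[-25.2,33.5,50,0,0,0,1],[-25.2,33.5,67,0,0,0,1],[-25.2,33.5,72,0,0,0,1],[-25.2,33.5,72,0,0,0,1],[-25.2,33.5,72,0,0,0,0],[-25.2,33.5,72,0,0,0,0],[-25.2,33.5,72,0,0,0,0],[-25.2,33.5,40,0,0,0,0],[-25.2,33.5,-15,0,0,0,0],[-25.2,33.5,-75,0,0,0,0],[-25.2,33.5,-90,0,0,0,-1],[-25.2,33.5,-90,0,0,0,-1]]]' 20;python3 - <<'E'
from h import *
im,c=grab("wrist","w10")
print(proj(c,[[*hpt(42,-36),.036]]))
C=np.array([.5573,.1712])
plan(C,.14,94.4,True)
plan(C,.14,-85.6,True)
E
```

```text
clock: 19.45
position: [0.6047, -0.2434, 0.3506]
ee_rot: [2.44, 1.976, 0.002]
force: [-0.3, -0.1, -0.1]
width: 0.669
[[255.48942688 178.49988201]]
shift [ 395.4 -132.1   50.3] turn [ 0.0000e+00 -1.0000e-03 -1.8569e+00] clk 19.5 w 65.6 F [ 0.   0.9 -0.5] J [-0.08  0.57  0.6   1.61 -0.35  1.07  0.4 ]
shift [ 395.4 -132.1   50.3] turn [-9.0000e-04 -0.0000e+00  1.2847e+00] clk 19.5 w 65.6 F [ 0.   0.9 -0.5] J [-0.08  0.57  0.6   1.61 -0.35  1.07  0.4 ]
```

View pics/w10.png

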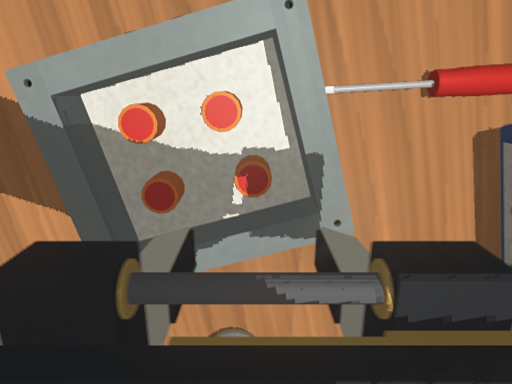

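All four canisters stand upright, one per quarter: (138,123), (221,110), (253,176), (162,192). Now to the cover.

```bash
python3 -m pendant '[[[395.4,-132.1,0,0,0,1.285,-1],[395.4,-132.1,0,0,0,1.285,-1],[395.4,-132.1,0,0,0,1.285,-1],[395.4,-132.1,0,0,0,1.285,-1],[395.4,-132.1,0,0,0,1.285,-1],[395.4,-132.1,0,0,0,1.285,-1],[395.4,-132.1,0,0,0,1.285,-1],[395.4,-132.1,0,0,0,1.285,-1],[395.4,-132.1,0,0,0,1.285,-1],[395.4,-132.1,0,0,0,1.285,-1],[395.4,-132.1,30,0,0,1.285,-1],[395.4,-132.1,50,0,0,1.285,-1],[395.4,-132.1,50,0,0,1.285,-1],[395.4,-132.1,50,0,0,1.285,-1]]]' 20;python3 - <<'E'
from h import *
im,c=grab("wrist","w11")
t,ct=grab("top","t11"); crop(t,"t11z",285,385,165,265,6)
C=np.array([.5573,.1712]);th=np.radians(4.41)
M=np.array([[np.cos(th),-np.sin(th)],[np.sin(th),np.cos(th)]])
P=np.c_[PAT@M.T+[.5579,.1724],np.full(4,.004)]; print(proj(c,P).round(0))
print(proj(c,[[*C,.056],*[[*(M@[dx,0]+C),.056] for dx in(.05,-.05)]]).round(0))
plan(C,.047,-85.6,True)
E
```

```text
clock: 21.25
position: [0.558, 0.1703, 0.3005]
ee_rot: [-3.139, -0.119, -0.001]
force: [0.8, 0.4, -0.5]
width: 1.0
[[135.  50.]
 [157. 291.]
 [350. 291.]
 [370.  49.]]
[[254. 203.]
 [254. 130.]
 [254. 269.]]
shift [-0.9 -0.6 94.7] turn [-0.0004 -0.0014 -0.0008] clk 21.35 w 91.6 F [0.4 0.6 0.1] J [-0.99  0.62  0.92  1.85 -0.6   0.97 -1.3 ]
```

View pics/w11.png

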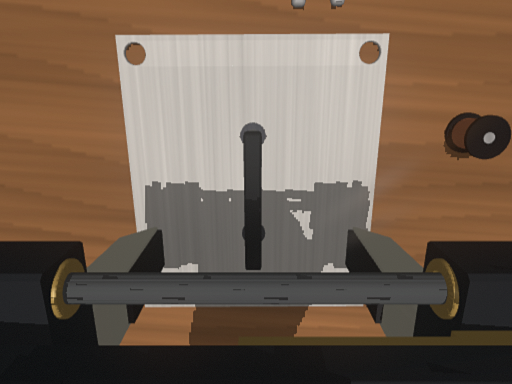

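View pics/t11z.png

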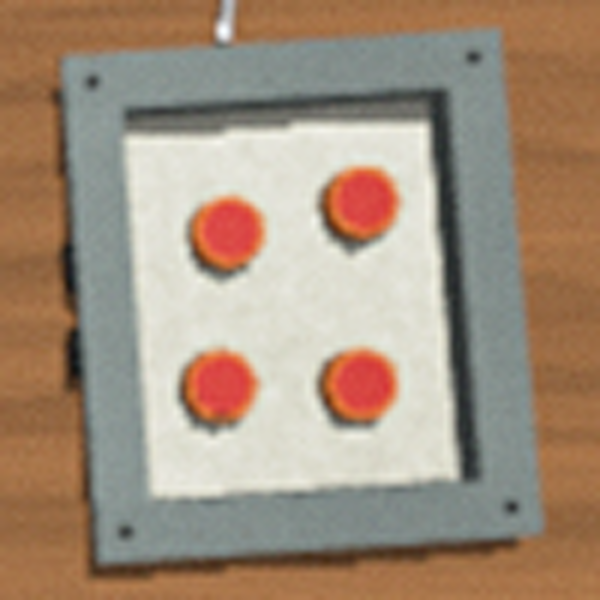

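The bar is centred at (253,200) and the two far holes are at (135,53) and (370,52). The top view shows the canisters cleanly spread. I go down on the bar and grip at 50 N.

```bash
python3 -m pendant '[[[-0.9,-0.6,30,0,0,0,0.1],[-0.9,-0.6,65,0,0,0,0.1],[-0.9,-0.6,88,0,0,0,0.1],[-0.9,-0.6,94.5,0,0,0,0.1],[-0.9,-0.6,94.5,0,0,0,0.1],[-0.9,-0.6,94.5,0,0,0,1],[-0.9,-0.6,94.5,0,0,0,1],[-0.9,-0.6,94.5,0,0,0,1],[-0.9,-0.6,94.5,0,0,0,1],[-0.9,-0.6,94.5,0,0,0,1],[-0.9,-0.6,94.5,0,0,0,1]]]' 50;python3 - <<'E'
from h import *
im,c=grab("wrist","w12")
t,ct=grab("top","t12"); crop(t,"t12z",150,250,165,265,6)
s=arm.observe();print(s['position'],s['ee_rot'],s['width']*92,s['force'])
E
```

```text
clock: 22.72
position: [0.5568, 0.1715, 0.2056]
ee_rot: [-3.139, -0.12, -0.0]
force: [-1.8, 0.3, 5.7]
width: 0.125
[0.55680559 0.17144006 0.20563338] [-3.13888093e+00 -1.19792935e-01 -4.10243826e-04] 11.580622045942544 [-1.59114898  0.76988727  6.19068973]
```

View pics/w12.png

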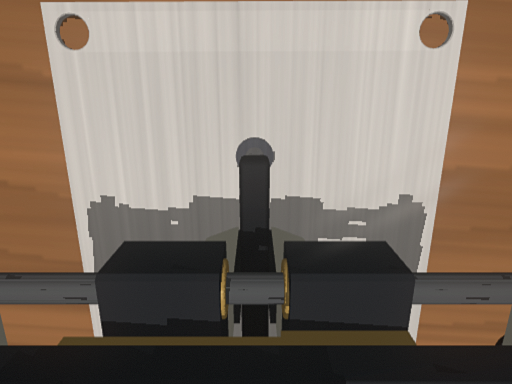

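View pics/t12z.png

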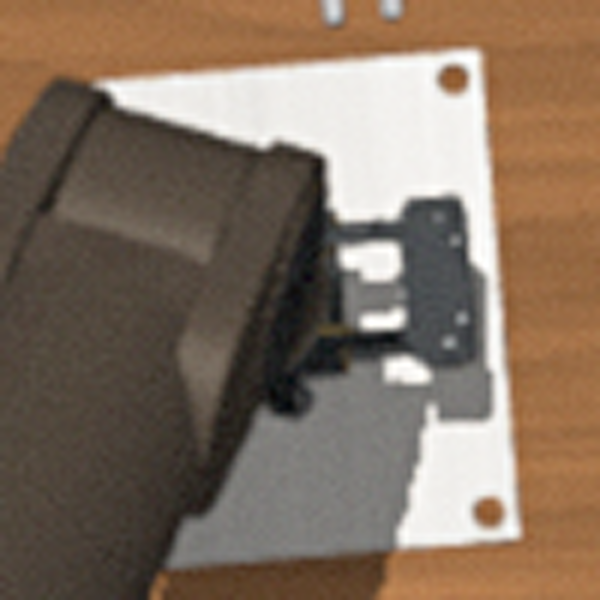

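Gripped on the bar (11.6 mm), plate unmoved: the visible holes are still at (454,80) and (488,513) in the crop. I lift gently and check the hold.

```bash
python3 -m pendant '[[[0,0,-2,0,0,0,1],[0,0,-10,0,0,0,1],[0,0,-25,0,0,0,1],[0,0,-45,0,0,0,1],[0,0,-65,0,0,0,1],[0,0,-85,0,0,0,1],[0,0,-100,0,0,0,1],[0,0,-110,0,0,0,1],[0,0,-112,0,0,0,1],[0,0,-112,0,0,0,1]]]' 50;python3 - <<'E'
from h import *
im,c=grab("wrist","w13")
s=arm.observe();M=R.from_rotvec(s['ee_rot']).as_matrix();print(s['position'],M.round(4).tolist(),s['width']*92,s['force'],s['ft_torque'].round(2))
a=np.degrees(np.arctan2(M[1,1],M[0,1]))
plan((.5597,-.2107),.2046+.112-.159,a-1.09,True)
E
```

```text
clock: 24.08
position: [0.5565, 0.1715, 0.317]
ee_rot: [3.139, 0.12, -0.001]
force: [-0.5, 0.3, -5.6]
width: 0.126
[0.55647187 0.17142093 0.3167911 ] [[0.9971, 0.0762, -0.0009], [0.0762, -0.9971, -0.0003], [-0.0009, 0.0002, -1.0]] 11.58070462263832 [-0.49068323  0.47555273 -5.75318073] [-0.03  0.18 -0.01]
shift [-2.590e+01  3.813e+02  3.000e-01] turn [0.0002 0.0009 0.019 ] clk 24.125 w 11.6 F [-0.5  0.5 -5.8] J [-1.01  0.6   0.94  1.84 -0.58  1.01 -1.32]
```

View pics/w13.png

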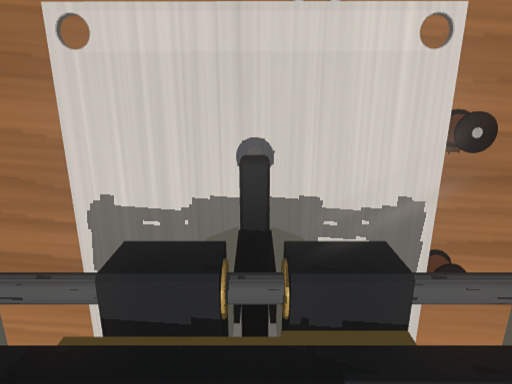

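No slip: the holes are in the same pixels, (72,31) and (436,30). I carry it over at a gentle ramp.

```bash
python3 -m pendant '[[[-1,15,0,0,0,0.001,1],[-3,40,0,0,0,0.002,1],[-5,75,0,0,0,0.004,1],[-8,110,0,0,0,0.006,1],[-10,150,0,0,0,0.008,1],[-13,190,0,0,0,0.010,1],[-16,230,0,0,0,0.012,1],[-18,270,0,0,0,0.014,1],[-21,305,0,0,0,0.016,1],[-23,335,0,0,0,0.017,1],[-24.5,358,0,0,0,0.018,1],[-25.5,372,0,0,0,0.019,1],[-25.9,379,0,0,0,0.019,1],[-25.9,381.3,0,0,0,0.019,1],[-25.9,381.3,0,0,0,0.019,1],[-25.9,381.3,0,0,0,0.019,1]]]' 50;python3 - <<'E'
from h import *
im,c=grab("wrist","w14")
s=arm.observe();M=R.from_rotvec(s['ee_rot']).as_matrix();print(s['position'],M[:,2].round(4),np.degrees(np.arctan2(M[1,1],M[0,1])),s['width']*92,s['force'].round(1))
plan((.5597,-.2107),.2746-.159+.02)
crop(im,"w14a",20,120,0,80,5); crop(im,"w14b",390,490,0,80,5)
E
```

```text
clock: 26.12
position: [0.5601, -0.2099, 0.3172]
ee_rot: [-3.14, -0.092, 0.0]
force: [-0.0, -0.1, -4.1]
width: 0.122
[ 0.56010032 -0.21003086  0.31725962] [-1.e-04  4.e-04 -1.e+00] -86.65682160938653 11.5508964130296 [ 0.1 -0.7 -5.4]
shift [-0.4  0.7 22.7] turn [0. 0. 0.] clk 26.175 w 11.6 F [ 0.1 -0.7 -5.4] J [-0.31  0.61  0.89  1.79 -0.55  1.01 -0.71]
```

View pics/w14.png

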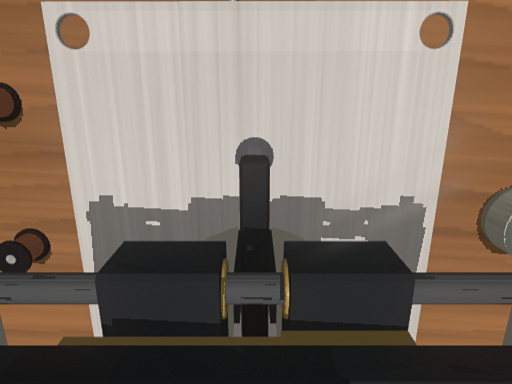

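Still no slip. Now I lower to about 15 mm above the flange.

```bash
python3 -m pendant '[[[-0.4,0.7,8,0,0,0,1],[-0.4,0.7,18,0,0,0,1],[-0.4,0.7,28,0,0,0,1],[-0.4,0.7,36,0,0,0,1],[-0.4,0.7,40,0,0,0,1],[-0.4,0.7,41.5,0,0,0,1],[-0.4,0.7,42,0,0,0,1],[-0.4,0.7,42,0,0,0,1],[-0.4,0.7,42,0,0,0,1]]]' 50;python3 - <<'E'
from h import *
s=arm.observe();M=R.from_rotvec(s['ee_rot']).as_matrix();print(s['position'],M[:,2].round(4),np.degrees(np.arctan2(M[1,1],M[0,1])),s['width']*92,s['force'].round(1))
t,ct=grab("top","t15"); crop(t,"t15z",285,385,165,265,6)
im,c=grab("wrist","w15"); crop(im,"w15a",20,120,0,70,5); crop(im,"w15b",390,490,0,70,5)
sc,c=grab("scene","s15"); crop(sc,"s15z",180,300,100,190,6)
E
```

```text
clock: 27.3
position: [0.5596, -0.2115, 0.2755]
ee_rot: [3.14, 0.09, 0.001]
force: [0.6, 0.2, -4.4]
width: 0.127
[ 0.55959571 -0.21154302  0.27552007] [ 3.e-04 -0.e+00 -1.e+00] -86.7192461492771 11.698458068500551 [ 0.6  0.2 -4.4]
```

View pics/t15z.png

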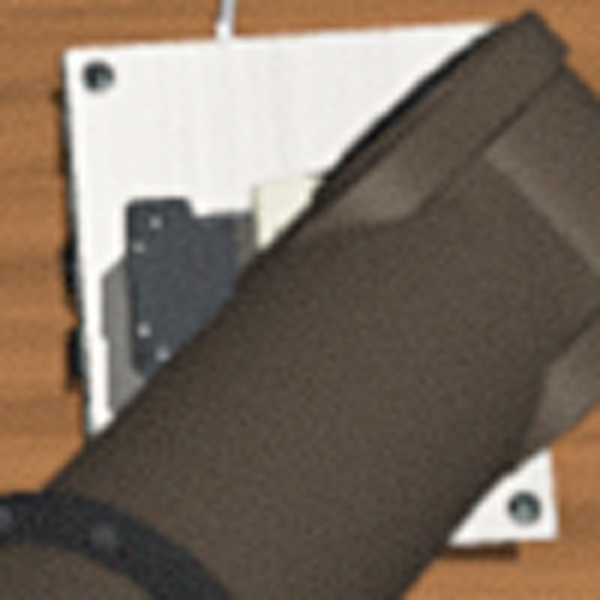

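View pics/w15a.png

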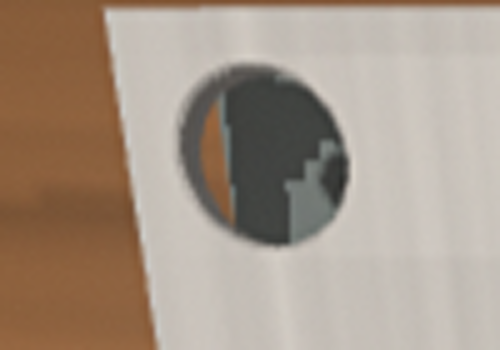

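View pics/w15b.png

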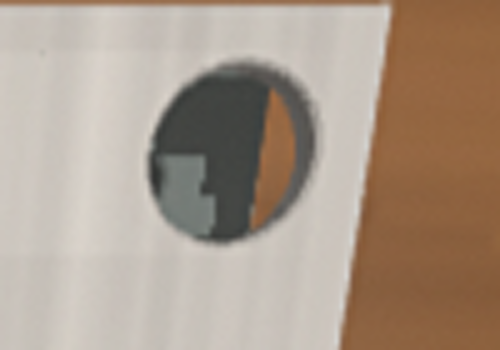

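View pics/s15z.png

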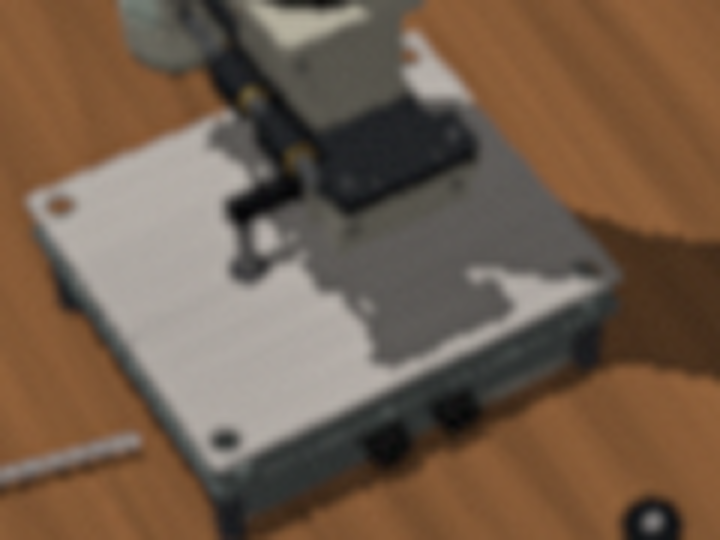

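Top view: threads show dark inside the holes at crop (98,76) and (525,508), and the arm hides the other two. I compare the holes and threads quantitatively against perfect alignment.

```bash
python3 - <<'E'
from h import *
c=cam("top")
P=lambda z:np.array([[*hpt(*p),z] for p in PAT*1000])
f=lambda uv:((uv-[285,165]+.5)*6-.5).round(1)
print("thread",f(proj(c,P(.054))).tolist()); print("hole top .074",f(proj(c,P(.0739))).tolist()); print("hole bot",f(proj(c,P(.0699))).tolist())
cw=cam("wrist"); M=R.from_rotvec(arm.observe()['ee_rot']).as_matrix()
pts=PAT[[0,3]]
# cover in hand frame: levelled, centre offset 1.1,1.0 mm
ctr=np.array(arm.observe()['position'][:2])+[.0011,.0010]
rot=lambda th,q:q@np.array([[np.cos(th),np.sin(th)],[-np.sin(th),np.cos(th)]])
q=rot(HT,pts)+ctr
for z in (.0699,.0739): print("wrist cover hole",z,proj(cw,np.c_[q,[z]*2]).round(1).tolist())
print("wrist thread if aligned",proj(cw,np.c_[q,[.054]*2]).round(1).tolist())
t=cv2.imread("pics/t15.png"); 
crop(t,"t15h0",291,311,168,188,25); crop(t,"t15h2",362,382,240,260,25)
E
```

```text
thread [[91.8, 81.8], [124.8, 532.2], [512.3, 507.2], [473.9, 57.2]]
hole top .074 [[95.8, 76.3], [129.4, 533.4], [522.7, 508.0], [483.5, 51.4]]
hole bot [[95.0, 77.4], [128.5, 533.2], [520.6, 507.8], [481.6, 52.6]]
wrist cover hole 0.0699 [[75.2, 27.0], [432.5, 26.5]]
wrist cover hole 0.0739 [[71.1, 25.6], [436.6, 25.1]]
wrist thread if aligned [[90.0, 32.0], [417.9, 31.6]]
```

View pics/t15h0.png

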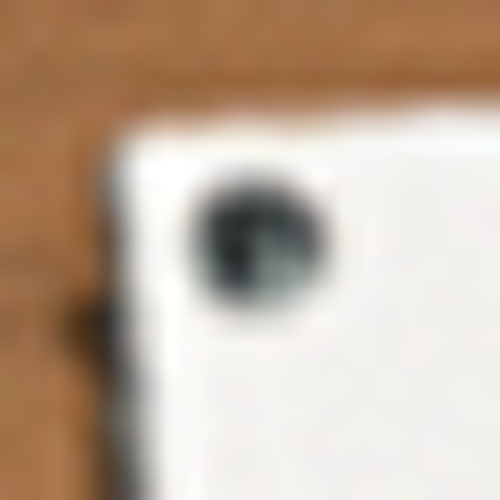

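View pics/t15h2.png

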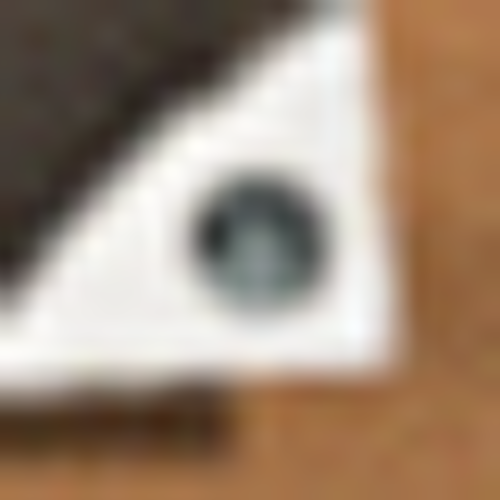

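The cover is about 0.8 mm too far toward −y, agreeing with the arm reading (−0.2115 vs −0.2107), and about 0.9 mm high. A small trim fixes both.

```bash
python3 -m pendant '[[[0,-0.4,0.4,0,0,0,1],[0,-0.8,0.8,0,0,0,1],[0,-0.8,0.8,0,0,0,1],[0,-0.8,0.8,0,0,0,1],[0,-0.8,0.8,0,0,0,1],[0,-0.8,0.8,0,0,0,1]]]' 50;python3 - <<'E'
from h import *
ps=[]
t,ct=grab("top","t16")
for i in range(5):
    s=arm.observe();ps.append(s['position']); im,c=grab("wrist",f"w16")
M=R.from_rotvec(s['ee_rot']).as_matrix();print(np.mean(ps,0).round(4),np.std(ps,0).round(4),M[:,2].round(4),np.degrees(np.arctan2(M[1,1],M[0,1])),s['width']*92,s['force'].round(1),abs(s['dq']).max(),s['clock'])
crop(t,"t16h0",291,311,168,188,25); crop(t,"t16h2",362,382,240,260,25)
a=np.hstack([cv2.resize(im[0:70,20:120],None,fx=4,fy=4,interpolation=2),cv2.resize(im[0:70,390:490],None,fx=4,fy=4,interpolation=2)]);cv2.imwrite("pics/w16z.png",a)
a=np.hstack([cv2.imread("pics/t16h0.png")[::1],cv2.imread("pics/t16h2.png")]);cv2.imwrite("pics/t16z.png",cv2.resize(a,(800,400)))
# dark-hole centroids
g=cv2.cvtColor(t,cv2.COLOR_BGR2GRAY).astype(float)
for (u,v) in((300.8,177.2),(371.9,249.2)):
    y0,x0=int(v)-4,int(u)-4; w=np.clip(200-g[y0:y0+10,x0:x0+10],0,None); yy,xx=np.mgrid[y0:y0+10,x0:x0+10]
    r=(np.hypot(xx-u,yy-v)<4.2); w=w*r; px,py=(xx*w).sum()/w.sum(),(yy*w).sum()/w.sum(); print(((px-285+.5)*6-.5).round(1),((py-165+.5)*6-.5).round(1))
E
```

```text
clock: 28.2
position: [0.5595, -0.2108, 0.2745]
ee_rot: [-3.14, -0.09, -0.0]
force: [0.8, -0.1, -4.5]
width: 0.127
[ 0.5595 -0.2107  0.2745] [0. 0. 0.] [ 0.  0. -1.] -86.71947238918187 11.529981052194064 [-1.3 -0.  -4.8] 0.0014937815450315603 28.45
95.4 76.3
521.9 507.2
```

View pics/t16z.png

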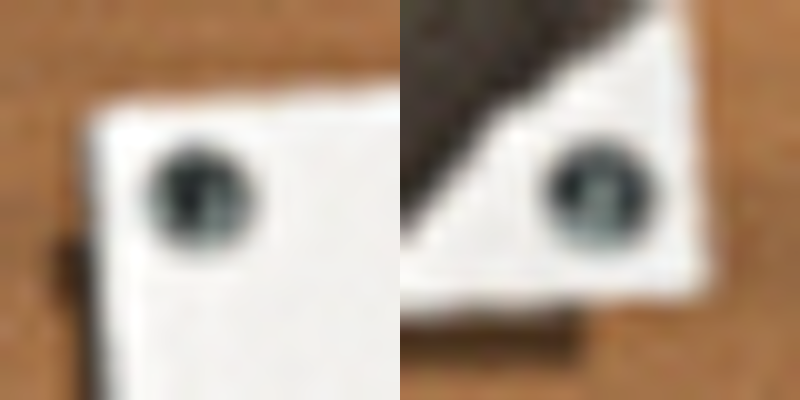

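View pics/w16z.png

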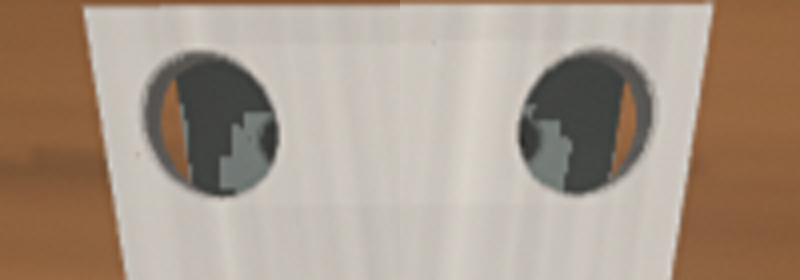

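Both visible hole centroids now match perfect alignment to about 0.3 mm, the wrist view is symmetric left and right, and the arm is still. Handing in.

```bash
python3 - <<'E'
from cell import arm
print(arm.sign_off()); s=arm.observe(); print(s['clock'],s['position'],s['width'])
E
```

```text
the job is handed in; nothing more can be done
None
the job is handed in; nothing more can be done
```

The job is handed in at about 28.5 s. One canister stands upright in each quarter of the housing. The arm is holding the cover level about 15 mm above the flange with its holes lined up.

**What went wrong on the way:**
- I lowered one canister too close to its neighbour and it ended up leaning about 30°. I gripped it again and stood it in the empty −x−y quarter. The neighbour was nudged slightly and then moved to the last free quarter.
- While I was standing that canister up, the fingertips touched the housing floor and the wrist read 33 N. That is below both limits.
- One canister already stood inside its own quarter, about 29 mm and 27 mm off the middle lines, so I left it where it was.

**Last checks:**
- **Canisters:** the top view before the cover was lifted showed all four upright and well apart. The cover hides most of the housing now, so I did not see them again.
- **Cover height and level:** the underside is 14.9 mm above the flange, worked out from the arm's reading. The tilt is below 0.001 rad, the plate did not slip, and the arm was still.
- **Hole alignment:** in the top view, two opposite holes matched the expected positions to about 0.3 mm. The wrist view of the two far holes was symmetric left and right.
- **Not fully confirmed:** the arm hid two holes from the top camera, and the wrist camera never saw the fourth. The wrist view's front-to-back spacing suggested up to about 1.5 mm offset, which disagrees with the top view. I put that down to clipping at the hole rim and a few pixels of camera offset. The allowance is 5 mm.

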